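Isolate the counter's socket box, find the loose socket and hold its flap open

TASK

One of the three flap sockets in the grey box on the bar has come loose, and I want to screw it tight. First switch the box off: turn the red isolator handle anticlockwise until it clicks over past its detent to off. Then push down on the closed blue flaps to find the socket that drops into the box under your finger, lift that one's flap by its thumb bead to 60 degrees or more and keep holding it up for me: finish with the flap in your fingers, its socket still pushed down, the other flaps never opened and the things round about left where they are.

Things in the scene. Friction and masses are not known exactly. Their poses are not given: they have to be found in the camera images.
- power_box: grey socket box on the counter, 112 mm deep (x), 346 long (y), top at 70 mm; origin at the centre of its underside, x axis to its back (away from the robot, turned up to 17 degrees). From its +y (left) end: three sockets with blue flaps (left, middle, right; y = 128, 43, -42, x = -18 mm), then the red isolator handle on a yellow plate (y = -126, x = -4 mm)
- isolator (a joint): angle of the red isolator handle, rad: 0 = on (bar along the box's x axis), 1.047 (60 degrees, end stop) = off; turns anticlockwise, seen from above, to off. A spring detent resists with up to 0.15 N m until half way (0.52), then snaps it on to off. Off counts from 0.95
- isolator_grip (a point): point on the handle's turning axis, 96 mm above the counter, at the height to grip; the bar there is 46 mm long (this point's x) and 13 mm thick (its y), its top 11 mm above this point, its foot, a 42 mm disc, 10 mm below. The point turns with the handle
- seat_left (a joint): how far the left (+y) socket is pushed down into the box, m: 0 = as found. A sound socket gives under 2 mm and comes back; the loose one gives way at about 4 N on its flap, drops 6 mm and stays wedged down (about 8 N lifts it out again). All three look alike until pushed; which is loose changes from start to start
- cover_left (a joint): opening angle of the left (+y) socket's flap, rad: 0 = shut, 1.57 = upright, 1.75 = stop. A spring (0.04 N m when shut, 0.08 N m at 1 rad) always swings it shut: it stays open only while held
- flap_left: blue spring flap of the left (+y) socket, 56x56 mm with a round dome, hinged at its back edge. Origin at the middle of the hinge axis (its y), 78 mm above the counter; shut, the flap reaches towards its own -x. Push on the dome: centre at x = -33 mm, top at z = +7 mm. It sinks with the socket and turns with the flap; opening, the front rises about +y
- bead_left (a point): centre of the thumb bead at the front of the left (+y) flap, 82 mm in front of the hinge axis and 6 mm above it: a roll 12 mm thick, 14 mm long along the hinge axis, on an 11 mm wide tongue. It overhangs the box's front by 13 mm, so fingers can pinch its two ends from above. Moves with the flap; same axes
- seat_middle (a joint): how far the middle socket is pushed down into the box, m: 0 = as found. A sound socket gives under 2 mm and comes back; the loose one gives way at about 4 N on its flap, drops 6 mm and stays wedged down (about 8 N lifts it out again). All three look alike until pushed; which is loose changes from start to start
- cover_middle (a joint): opening angle of the middle socket's flap, rad: 0 = shut, 1.57 = upright, 1.75 = stop. A spring (0.04 N m when shut, 0.08 N m at 1 rad) always swings it shut: it stays open only while held
- flap_middle: blue spring flap of the middle socket, 56x56 mm with a round dome, hinged at its back edge. Origin at the middle of the hinge axis (its y), 78 mm above the counter; shut, the flap reaches towards its own -x. Push on the dome: centre at x = -33 mm, top at z = +7 mm. It sinks with the socket and turns with the flap; opening, the front rises about +y
- bead_middle (a point): centre of the thumb bead at the front of the middle flap, 82 mm in front of the hinge axis and 6 mm above it: a roll 12 mm thick, 14 mm long along the hinge axis, on an 11 mm wide tongue. It overhangs the box's front by 13 mm, so fingers can pinch its two ends from above. Moves with the flap; same axes
- seat_right (a joint): how far the right socket is pushed down into the box, m: 0 = as found. A sound socket gives under 2 mm and comes back; the loose one gives way at about 4 N on its flap, drops 6 mm and stays wedged down (about 8 N lifts it out again). All three look alike until pushed; which is loose changes from start to start
- cover_right (a joint): opening angle of the right socket's flap, rad: 0 = shut, 1.57 = upright, 1.75 = stop. A spring (0.04 N m when shut, 0.08 N m at 1 rad) always swings it shut: it stays open only while held
- flap_right: blue spring flap of the right socket, 56x56 mm with a round dome, hinged at its back edge. Origin at the middle of the hinge axis (its y), 78 mm above the counter; shut, the flap reaches towards its own -x. Push on the dome: centre at x = -33 mm, top at z = +7 mm. It sinks with the socket and turns with the flap; opening, the front rises about +y
- bead_right (a point): centre of the thumb bead at the front of the right flap, 82 mm in front of the hinge axis and 6 mm above it: a roll 12 mm thick, 14 mm long along the hinge axis, on an 11 mm wide tongue. It overhangs the box's front by 13 mm, so fingers can pinch its two ends from above. Moves with the flap; same axes
- calculator: red desk calculator, 150x105x18 mm; stands by, to be left alone. Origin under its centre
- sugar_dish: little glass dish of lump sugar, 74 mm wide, 30 mm high; stands by, to be left alone. Origin under its centre
- coffee_cup: large white coffee cup, 106x136x63 mm with its handle; stands by, to be left alone. Origin under its centre
- dish: small plain white dish, 83 mm wide, 27 mm high; stands by, to be left alone. Origin under its centre
- salt_shaker: salt shaker with steel cap, 39 mm wide, 76 mm high; stands by, to be left alone. Origin under its centre
- screwdriver: screwdriver, 190 mm long, lying on the counter in front of the box for the electrician; to be left alone

How it is judged:
By the outcome, as a careful person would: the job done as asked, in the order asked, and still so for the second after the job is handed in, while the arm keeps its last pose, push and grip.
It also fails if it takes over 72 s, if anything falls off the work surface, if the arm or the gripper's body presses on something with over 40 N, if the wrist force passes 120 N, or if a joint passes its speed limit or range.

ROBOT

A 6-joint arm with a two-finger parallel gripper is mounted at the origin on a cart in front of the work surface, level with it; the furniture and walls round the work are solid. World frame = base frame: x ahead of the robot, y to its left, z up, the work surface at z = 0. Lengths are in mm, angles in rad, forces in N, time in s.
With the tool pointing down it reaches from about 275 to 1000 mm from the base axis. Payload 8.4 kg.
Tool frame: the origin (TCP) lies midway between the tips of the shut fingers; the grasp point (between the pads) lies 19 mm behind it; z points along the fingers, y is the line along which they close (so a half turn about z gives the same grasp; the last joint's range is limited). The gripper opens to 85 mm and grips with 20 to 120 N. Pads are 22 mm wide; open, the fingers measure 114 mm over their backs; the gripper's body (76 mm by 85 mm) begins 54 mm behind the grasp point. The pads swing forward as they close: fully open they stand 13 mm farther back than shut.
Start: joints at [-1.126, 0.353, 1.633, -0, 1.155, -0.002], TCP at [270.05, -563.65, 231.281] pointing down, gripper open.
Joint ranges: [-2.63, 2.63], [-0.92, 2.1], [0.06, 2.66], [-1.3, 4.44], [0, 2.69], [-3.02, 3.02]. Speed limits (rad/s): [2.22, 2.22, 2.79, 3.14, 3.14, 3.14].

INTERFACE

Orientations are given as [roll, pitch, yaw] about the fixed x, y, z axes, in that order (R = Rz(yaw) Ry(pitch) Rx(roll)).
In Python, from rig import r, imaging gives the robot as it stands. The module is installed in compiled form; this text tells all that it offers.
- The arm moves only by the tool arm_command, never from a script. Its argument "deltas" is a list of rows, each an object of numbers: "hand": the finger opening in mm, from 0 to 85.4; "tx", "ty", "tz": the shift along the tool's x, y, z in mm; "wx", "wy", "wz": the turn, a rotation vector about the tool's x, y, z in rad. A call has 1 to 8 rows; each row shifts and turns the commanded pose from where the row before left it, along the tool's axes as they then stand; what a row does not reach is not made up. A row lasts 1/8 s, in which the tool goes at most 62.5 mm and 10.7 degrees, less where a joint would pass 70% of its speed; a pose out of reach is approached as far as the arm can. A call with a gripper value outside its range is refused whole. The fingers move at their own pace and stop on an object; "squeeze" is the grip in N (left out, the last holds). Time passes only in rows, so rows that do not move let the fingers close. It gives the time, the measured TCP pose, the force, the opening and the grip force at its end, in the units of the state.
- r.sense(): the state, without advancing time (a new reading comes with each control period).
- imaging.grab_frame(name): name is "side" or "top"; returns a dict with "image" (384x512x3 uint8, red, green, blue), "mtx" (3x3 intrinsics, pixels), "world_to_cam" (4x4, takes a point from world to camera coordinates). Camera axes: x right, y up, looking along -z (the intrinsics and any distortion apply to the point x, -y, -z); pixel columns grow to the right and rows downward; lengths in mm; the calibration is good to about 2 mm. A picture is of the moment at which its call begins. There is no depth.
- r.sign_off(): hands the job in; it is judged then, once.
The state is a dict: "clock": time; "qpos": joint angles; "qvel": joint speeds; "joint_efforts": joint torques, N m; "eef_pos": TCP position; "tcp_rot": TCP orientation; "contact_force": force on the tool from outside, world axes, zero at the start; "wrist_torque": the same for the moment, N m; "opening": opening from 0.0 (shut) to 1.0 (fully open); "grasp_force": force on a finger pad.
Only numpy, scipy, OpenCV 4.12 (cv2) and the standard library are available. Lean on these libraries where they do the work, as an engineer would, in place of code of your own. Each camera call takes 0.05 s, during which the arm holds its last target. There are 200 camera calls.

## Working session

There is one attempt and no reset: what is moved stays moved. The work goes in short steps, Python scripts to look and compute and a tool call to move; the robot and the scene stay as the last step left them, time stands still between calls to the robot, and variables do not carry over. Pictures are saved under pics/ and viewed, at most 10 in all, crops included, and the job is handed in when it is done.

Besides the shell and the picture viewer there is one more tool, called after ">>>" as name([rows], argument=value, ...), one row to a line, values as JSON. arm_command: Moves the arm, as the interface text tells. Its arguments: {"type":"object","properties":{"deltas":{"type":"array"},"squeeze":{"type":"number"}},"required":["deltas"]}

```bash
mkdir -p pics
python3 - <<'E'
from rig import r, imaging
import cv2, json
for n in("top","side"):
    f=imaging.grab_frame(n)
    cv2.imwrite(f"pics/{n}0.png",f["image"][:,:,::-1])
    print(n,f["mtx"].round(1).tolist(),f["world_to_cam"].round(3).tolist(),[k for k in f])
print(r.sense())
E
```

```text
top [[479.3, 0.0, 248.6], [0.0, 479.3, 187.2], [0.0, 0.0, 1.0]] [[0.016, -1.0, -0.004, -73.416], [0.998, 0.016, 0.053, -533.118], [-0.053, -0.005, 0.999, -1143.393], [0.0, 0.0, 0.0, 1.0]] ['image', 'mtx', 'world_to_cam']
side [[381.3, 0.0, 252.3], [0.0, 381.3, 197.4], [0.0, 0.0, 1.0]] [[1.0, -0.018, 0.007, -533.75], [0.002, 0.461, 0.888, -45.002], [-0.019, -0.887, 0.461, -939.348], [0.0, 0.0, 0.0, 1.0]] ['image', 'mtx', 'world_to_cam']
{'clock': 0.1, 'qpos': array([-1.12638271e+00,  3.53588643e-01,  1.63405423e+00,  5.36652909e-05,
        1.15521180e+00, -2.40120364e-03]), 'qvel': array([-0.00123436, -0.00041884, -0.00093315, -0.00096747, -0.00100149,
       -0.00043641]), 'joint_efforts': array([ 1.62780721e-04, -6.06358480e+01, -3.42817068e+01, -3.89121533e-05,
        3.96084521e-03, -2.01094377e-05]), 'eef_pos': array([ 269.88968777, -563.24841867,  230.63303688]), 'tcp_rot': array([-3.14033076e+00, -5.21001663e-05,  4.46793094e-01]), 'contact_force': array([ 0.3074511 , -0.30398783, -0.23330565]), 'wrist_torque': array([ 0.01428628, -0.03797743,  0.02177938]), 'grasp_force': 0.0, 'opening': 1.003405512512028}
```

View pics/top0.png

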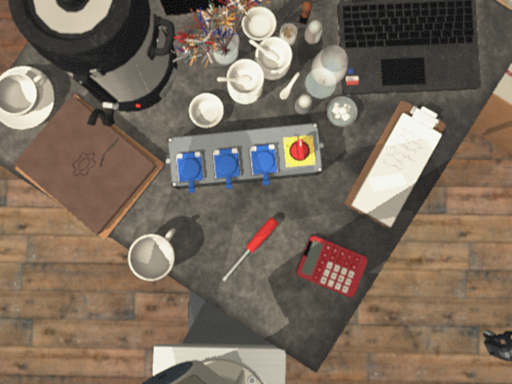

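View pics/side0.png

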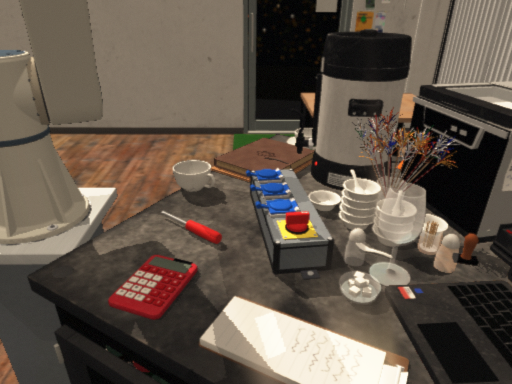

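The top view shows the box from about (168,135) to (322,180), with the isolator at (299,151) and the flaps at (190,165), (227,162) and (263,158). I'll enlarge this area.

Run:
```python
import cv2
a=cv2.imread("pics/top0.png")[115:205,155:335]
b=cv2.imread("pics/side0.png")[150:280,235:345]
cv2.imwrite("pics/c1.png",cv2.resize(a,(720,360),interpolation=cv2.INTER_CUBIC))
cv2.imwrite("pics/c2.png",cv2.resize(b,(495,585),interpolation=cv2.INTER_CUBIC))
```

```text
(no output)
```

View pics/c1.png

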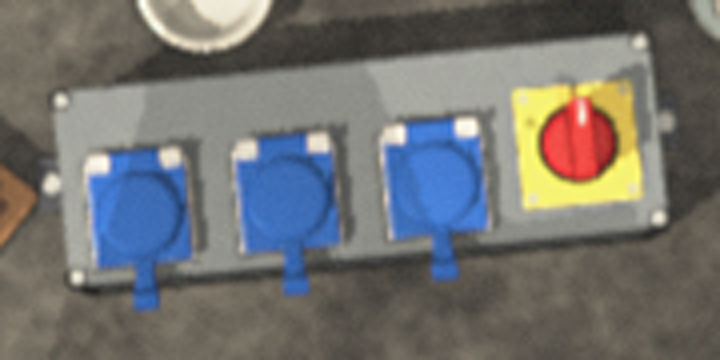

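View pics/c2.png

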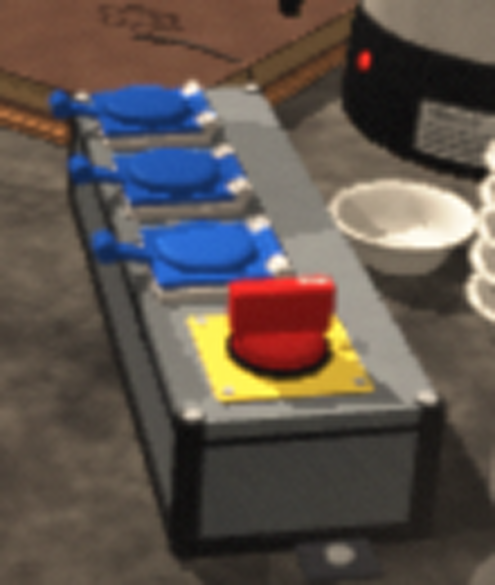

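```bash
cat > h.py <<'E'
import numpy as np
from scipy.optimize import least_squares
K={'top':np.array([[479.3,0,248.6],[0,479.3,187.2],[0,0,1]]),'side':np.array([[381.3,0,252.3],[0,381.3,197.4],[0,0,1]])}
def proj(cam,W,p):
    c=(W@np.r_[p,1])[:3]; u=K[cam]@np.array([c[0],-c[1],-c[2]]); return u[:2]/u[2]
E
python3 - <<'E'
from h import *
from rig import imaging
W={n:imaging.grab_frame(n)["world_to_cam"] for n in K}
T=lambda a,b:(155+a/4,115+b/4)
S=lambda a,b:(235+a/4.5,150+b/4.5)
obs=[('top',T(53,92),(56,173,70)),('top',T(645,33),(56,-173,70)),('top',T(667,228),(-56,-173,70)),('top',T(68,288),(-56,173,70))]
Y=[128,43,-42]
for y,a,b,d in zip(Y,[T(147,298),T(297,284),T(446,270)],[S(65,104),S(82,167),S(105,245)],[T(143,213),T(291,196),T(441,181)]):
    obs+=[('top',a,('h-82',y,84)),('side',b,('h-82',y,84)),('top',d,('h-33',y,85))]
obs+=[('top',T(580,138),(-4,-126,107)),('side',S(283,288),(-4,-126,107))]
def w(q,l):
    x=l[0]; 
    if isinstance(x,str): x=q[3]+float(x[1:])
    c,s=np.cos(q[2]),np.sin(q[2])
    return np.array([q[0]+c*x-s*l[1],q[1]+s*x+c*l[1],l[2]])
f=lambda q:np.concatenate([proj(c,W[c],w(q,l))-np.array(o) for c,o,l in obs])
s=least_squares(f,[550,0,0,15],loss='soft_l1')
q=s.x;print(q.round(3));print(f(q).reshape(-1,2).round(1).tolist())
for n,l in [('iso',(-4,-126,96))]+[(f'dome{y}',('h-33',y,85)) for y in Y]+[(f'bead{y}',('h-82',y,84)) for y in Y]: print(n,w(q,l).round(1))
E
```

```text
[ 6.05869e+02 -5.54910e+01  1.16000e-01  1.42710e+01]
[[-0.2, 0.3], [0.7, 0.1], [0.4, -0.6], [0.5, -0.5], [-0.0, -0.2], [-1.4, 0.6], [-1.1, -0.4], [-0.3, -0.5], [-0.6, 1.2], [-0.9, 0.1], [-0.2, -0.7], [-0.4, 1.1], [-1.2, 0.1], [1.2, -0.5], [-1.0, -0.1]]
iso [ 616.5 -181.1   96. ]
dome128 [572.4  69.5  85. ]
dome43 [582.3 -15.   85. ]
dome-42 [592.1 -99.4  85. ]
bead128 [523.8  63.8  84. ]
bead43 [533.6 -20.6  84. ]
bead-42 [ 543.5 -105.1   84. ]
```

Add to h.py:
```python
from scipy.spatial.transform import Rotation as Rot
def to(target,yaw=None):
    from rig import r
    s=r.sense(); R=Rot.from_euler('xyz',s['tcp_rot'])
    print('t',s['clock'].__round__(2),'pos',s['eef_pos'].round(1),'rpy',s['tcp_rot'].round(3),'q',s['qpos'].round(2),'F',s['contact_force'].round(1),'open',round(s['opening']*85.4,1))
    if yaw is not None: print('wz now',round(-(yaw-s['tcp_rot'][2]),3)); R=Rot.from_euler('xyz',[np.pi,0,yaw])
    print('tool delta',R.inv().apply(np.array(target)-s['eef_pos']).round(1),'(after turn)' if yaw is not None else '')
```

```text
(no output)
```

>>> arm_command([
  {"tx": 48, "ty": -19.5, "hand": 50},
  {"tx": 48, "ty": -19.5, "hand": 50},
  {"tx": 48, "ty": -19.5, "hand": 50},
  {"tx": 48, "ty": -19.5, "hand": 50},
  {"tx": 48, "ty": -19.5, "hand": 50},
  {"tx": 48, "ty": -19.5, "hand": 50},
  {"tx": 48, "ty": -19.5, "hand": 50},
  {"tx": 48, "ty": -19.5, "hand": 50},
])

```text
schema error: expected keys hand, tx, ty, tz, wx, wy, wz
```

>>> arm_command([
  {"wz": 0.165, "hand": 50},
  {"wz": 0.166, "hand": 50},
  {"hand": 50},
])

```text
schema error: expected keys hand, tx, ty, tz, wx, wy, wz
```

```bash
python3 -c "
from h import *
to([616.5,-181,140],0.116)"
```

```text
t 0.2 pos [ 269.9 -563.4  230.8] rpy [-3.141 -0.     0.447] q [-1.13  0.35  1.63  0.    1.16 -0.  ] F [-0.7 -0.2  0.5] open 85.2
wz now 0.331
tool delta [ 388.5 -339.7   90.8] (after turn)
```

>>> arm_command([
  {"hand": 50, "tx": 0, "ty": 0, "tz": 0, "wx": 0, "wy": 0, "wz": 0.165},
  {"hand": 50, "tx": 0, "ty": 0, "tz": 0, "wx": 0, "wy": 0, "wz": 0.166},
  {"hand": 50, "tx": 38.8, "ty": -34, "tz": 0, "wx": 0, "wy": 0, "wz": 0},
  {"hand": 50, "tx": 38.8, "ty": -34, "tz": 0, "wx": 0, "wy": 0, "wz": 0},
  {"hand": 50, "tx": 38.8, "ty": -34, "tz": 0, "wx": 0, "wy": 0, "wz": 0},
  {"hand": 50, "tx": 38.8, "ty": -34, "tz": 0, "wx": 0, "wy": 0, "wz": 0},
  {"hand": 50, "tx": 38.8, "ty": -34, "tz": 0, "wx": 0, "wy": 0, "wz": 0},
  {"hand": 50, "tx": 38.8, "ty": -34, "tz": 0, "wx": 0, "wy": 0, "wz": 0},
])

```text
clock: 1.2
eef_pos: [478.7, -332.7, 231.3]
tcp_rot: [3.142, -0.0, 0.116]
contact_force: [-0.1, -0.6, 0.3]
opening: 0.584
grasp_force: 0.0
```

>>> arm_command([
  {"hand": 50, "tx": 38.8, "ty": -34, "tz": 0, "wx": 0, "wy": 0, "wz": 0},
  {"hand": 50, "tx": 38.8, "ty": -34, "tz": 0, "wx": 0, "wy": 0, "wz": 0},
  {"hand": 50, "tx": 38.8, "ty": -34, "tz": 0, "wx": 0, "wy": 0, "wz": 0},
  {"hand": 50, "tx": 38.8, "ty": -34, "tz": 0, "wx": 0, "wy": 0, "wz": 0},
  {"hand": 50, "tx": 0, "ty": 0, "tz": 45, "wx": 0, "wy": 0, "wz": 0},
  {"hand": 50, "tx": 0, "ty": 0, "tz": 45, "wx": 0, "wy": 0, "wz": 0},
  {"hand": 50, "tx": 0, "ty": 0, "tz": 0, "wx": 0, "wy": 0, "wz": 0},
  {"hand": 50, "tx": 0, "ty": 0, "tz": 0, "wx": 0, "wy": 0, "wz": 0},
])

```text
clock: 2.2
eef_pos: [616.9, -181.5, 142.7]
tcp_rot: [3.141, -0.001, 0.116]
contact_force: [0.0, -0.3, 0.0]
opening: 0.58
grasp_force: 0.0
```

Run:
```python
from h import *
to([616.5,-181,90],0.116)
from rig import imaging
import cv2
a=imaging.grab_frame("side")["image"][130:290,235:365,::-1]
b=imaging.grab_frame("top")["image"][95:215,240:360,::-1]
cv2.imwrite("pics/d.png",np.hstack([cv2.resize(a,(390,480)),cv2.resize(b,(400,480))]))
```

```text
t 2.2 pos [ 616.9 -181.5  142.7] rpy [ 3.141e+00 -1.000e-03  1.160e-01] q [-0.29  0.47  1.67 -0.    1.    1.17] F [ 0.  -0.3  0. ] open 49.5
wz now -0.0
tool delta [-0.4 -0.5 52.7] (after turn)
```

View pics/d.png

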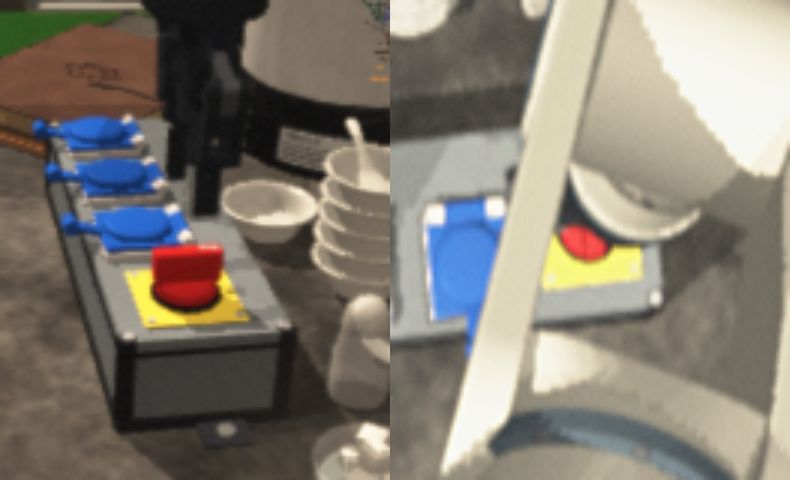

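The side view shows the near fingertip at about px (303,201), above and slightly right of the handle top at (297,213). I'll check this against the projection.

Run:
```python
from h import *
from rig import imaging
W=imaging.grab_frame('side')["world_to_cam"]
R=Rot.from_euler('z',.116).as_matrix()
for d in [(-11,-25,7),(11,-25,7),(-11,25,7),(11,25,7),(11,-40,7),(-11,-40,7)]:
    print(d,((proj('side',W,np.array([616.9,-181.5,142.7])+R@np.array(d))-[235,130])*3).round())
for p in [(-23,0,-36),(23,0,-36)]: print('bar',((proj('side',W,np.array([616.5,-181.1,142.7])+R@np.array(p))-[235,130])*3).round())
```

```text
(-11, -25, 7) [183. 213.]
(11, -25, 7) [218. 211.]
(-11, 25, 7) [165. 177.]
(11, 25, 7) [198. 175.]
(11, -40, 7) [224. 222.]
(-11, -40, 7) [189. 224.]
bar [151. 254.]
bar [220. 250.]
```

>>> arm_command([
  {"hand": 50, "tx": 0, "ty": 0, "tz": 26, "wx": 0, "wy": 0, "wz": 0},
  {"hand": 50, "tx": 0, "ty": 0, "tz": 26, "wx": 0, "wy": 0, "wz": 0},
  {"hand": 50, "tx": 0, "ty": 0, "tz": 0, "wx": 0, "wy": 0, "wz": 0},
  {"hand": 5, "tx": 0, "ty": 0, "tz": 0, "wx": 0, "wy": 0, "wz": 0},
  {"hand": 5, "tx": 0, "ty": 0, "tz": 0, "wx": 0, "wy": 0, "wz": 0},
  {"hand": 5, "tx": 0, "ty": 0, "tz": 0, "wx": 0, "wy": 0, "wz": 0},
  {"hand": 5, "tx": 0, "ty": 0, "tz": 0, "wx": 0, "wy": 0, "wz": 0},
  {"hand": 5, "tx": 0, "ty": 0, "tz": 0, "wx": 0, "wy": 0, "wz": 0},
], squeeze=40)

```text
clock: 3.35
eef_pos: [616.9, -179.4, 91.2]
tcp_rot: [-3.14, -0.002, 0.115]
contact_force: [-1.3, 9.6, 8.7]
opening: 0.136
grasp_force: 40.3
```

>>> arm_command([
  {"hand": 5, "tx": 0, "ty": -3, "tz": -1.5, "wx": 0, "wy": 0, "wz": 0},
  {"hand": 5, "tx": 0, "ty": 0, "tz": 0, "wx": 0, "wy": 0, "wz": -0.12},
  {"hand": 5, "tx": 0, "ty": 0, "tz": 0, "wx": 0, "wy": 0, "wz": -0.12},
  {"hand": 5, "tx": 0, "ty": 0, "tz": 0, "wx": 0, "wy": 0, "wz": -0.12},
  {"hand": 5, "tx": 0, "ty": 0, "tz": 0, "wx": 0, "wy": 0, "wz": -0.12},
])

```text
clock: 3.98
eef_pos: [617.1, -179.6, 91.4]
tcp_rot: [3.138, -0.001, 0.6]
contact_force: [3.7, -6.1, -7.7]
opening: 0.134
grasp_force: 40.5
```

>>> arm_command([
  {"hand": 5, "tx": 0, "ty": 0, "tz": 0, "wx": 0, "wy": 0, "wz": -0.12},
  {"hand": 5, "tx": 0, "ty": 0, "tz": 0, "wx": 0, "wy": 0, "wz": -0.12},
  {"hand": 5, "tx": 0, "ty": 0, "tz": 0, "wx": 0, "wy": 0, "wz": -0.12},
  {"hand": 5, "tx": 0, "ty": 0, "tz": 0, "wx": 0, "wy": 0, "wz": -0.12},
  {"hand": 5, "tx": 0, "ty": 0, "tz": 0, "wx": 0, "wy": 0, "wz": -0.11},
  {"hand": 5, "tx": 0, "ty": 0, "tz": 0, "wx": 0, "wy": 0, "wz": 0},
])

```text
clock: 4.72
eef_pos: [617.7, -180.1, 91.4]
tcp_rot: [3.136, 0.001, 1.187]
contact_force: [6.3, -9.2, -9.0]
opening: 0.141
grasp_force: 40.4
```

```bash
python3 -c "
from h import *
to([616.5,-181,90]);from rig import r;print(r.sense()['wrist_torque'],r.sense()['opening'])"
```

```text
t 4.72 pos [ 617.7 -180.1   91.4] rpy [3.136e+00 1.000e-03 1.187e+00] q [-0.29  0.53  1.7  -0.    0.9   0.1 ] F [ 6.3 -9.2 -9. ] open 12.0
tool delta [-1.2 -0.8  1.4] 
[-1.41635883 -0.93213559 -0.41090325] 0.14058725164842853
```

>>> arm_command([
  {"hand": 40, "tx": 0, "ty": 0, "tz": 0, "wx": 0, "wy": 0, "wz": 0},
  {"hand": 40, "tx": 0, "ty": 0, "tz": 0, "wx": 0, "wy": 0, "wz": 0},
  {"hand": 40, "tx": 0, "ty": 0, "tz": 0, "wx": 0, "wy": 0, "wz": 0},
  {"hand": 40, "tx": 0, "ty": 0, "tz": -30, "wx": 0, "wy": 0, "wz": 0},
  {"hand": 40, "tx": 0, "ty": 0, "tz": -30, "wx": 0, "wy": 0, "wz": 0},
  {"hand": 0, "tx": 0, "ty": 0, "tz": 0, "wx": 0, "wy": 0, "wz": 0.178},
  {"hand": 0, "tx": 0, "ty": 0, "tz": 0, "wx": 0, "wy": 0, "wz": 0.178},
  {"hand": 0, "tx": 0, "ty": 0, "tz": 0, "wx": 0, "wy": 0, "wz": 0.178},
])

```text
clock: 5.72
eef_pos: [615.8, -177.9, 151.1]
tcp_rot: [3.141, -0.0, 0.646]
contact_force: [-0.9, 0.3, 0.8]
opening: 0.001
grasp_force: 0.0
```

>>> arm_command([
  {"hand": 0, "tx": 0, "ty": 0, "tz": 0, "wx": 0, "wy": 0, "wz": 0.178},
  {"hand": 0, "tx": 0, "ty": 0, "tz": 0, "wx": 0, "wy": 0, "wz": 0.178},
  {"hand": 0, "tx": 0, "ty": 0, "tz": 0, "wx": 0, "wy": 0, "wz": 0.178},
  {"hand": 0, "tx": -7.5, "ty": -42, "tz": 0, "wx": 0, "wy": 0, "wz": 0},
  {"hand": 0, "tx": -7.5, "ty": -42, "tz": 0, "wx": 0, "wy": 0, "wz": 0},
  {"hand": 0, "tx": 0, "ty": 0, "tz": 40, "wx": 0, "wy": 0, "wz": 0},
  {"hand": 0, "tx": 0, "ty": 0, "tz": 0, "wx": 0, "wy": 0, "wz": 0},
  {"hand": 0, "tx": 0, "ty": 0, "tz": 0, "wx": 0, "wy": 0, "wz": 0},
])

```text
clock: 6.72
eef_pos: [591.6, -96.8, 111.6]
tcp_rot: [3.141, -0.0, 0.118]
contact_force: [-0.7, -1.1, 0.6]
opening: -0.004
grasp_force: 0.0
```

Run:
```python
from h import *
to([592.5,-98.5,85],0.116)
from rig import imaging
import cv2
f=imaging.grab_frame("side"); a=f["image"][130:290,235:365,::-1]
cv2.imwrite("pics/e.png",cv2.resize(a,(487,600)))
print((proj('side',f["world_to_cam"],np.array([592.1,-99.4,85]))-[235,130])*3.75)
```

```text
t 6.72 pos [591.6 -96.8 111.6] rpy [ 3.141 -0.     0.118] q [-0.16  0.45  1.79 -0.    0.9   1.29] F [-0.7 -1.1  0.6] open -0.3
wz now 0.002
tool delta [ 0.7  1.8 26.6] (after turn)
[170.17579145 276.97989907]
```

View pics/e.png

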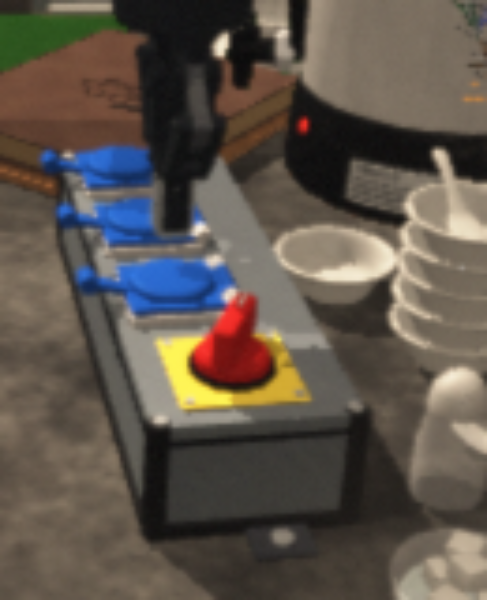

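The handle has turned about 60° to off, and the closed fingertips are above the right dome. Next I'll push down on it.

>>> arm_command([
  {"hand": 0, "tx": 0.7, "ty": 1.8, "tz": 22, "wx": 0, "wy": 0, "wz": 0},
  {"hand": 0, "tx": 0, "ty": 0, "tz": 2, "wx": 0, "wy": 0, "wz": 0},
  {"hand": 0, "tx": 0, "ty": 0, "tz": 1, "wx": 0, "wy": 0, "wz": 0},
  {"hand": 0, "tx": 0, "ty": 0, "tz": 1, "wx": 0, "wy": 0, "wz": 0},
  {"hand": 0, "tx": 0, "ty": 0, "tz": 0, "wx": 0, "wy": 0, "wz": 0},
])

```text
clock: 7.4
eef_pos: [592.2, -98.2, 85.3]
tcp_rot: [3.141, -0.001, 0.118]
contact_force: [-0.5, 0.3, 0.5]
opening: -0.0
grasp_force: 0.0
```

>>> arm_command([
  {"hand": 0, "tx": 0, "ty": 0, "tz": 1, "wx": 0, "wy": 0, "wz": 0},
  {"hand": 0, "tx": 0, "ty": 0, "tz": 1, "wx": 0, "wy": 0, "wz": 0},
  {"hand": 0, "tx": 0, "ty": 0, "tz": 0, "wx": 0, "wy": 0, "wz": 0},
])

```text
clock: 7.78
eef_pos: [592.3, -98.2, 84.1]
tcp_rot: [3.141, -0.001, 0.118]
contact_force: [-4.8, 1.0, 13.5]
opening: 0.0
grasp_force: 6.5
```

The right socket is sound: 13 N with only about 1 mm of give. The middle one is next.

>>> arm_command([
  {"hand": 0, "tx": 0, "ty": 0, "tz": -25, "wx": 0, "wy": 0, "wz": 0},
  {"hand": 0, "tx": 0, "ty": -42.5, "tz": 0, "wx": 0, "wy": 0, "wz": 0},
  {"hand": 0, "tx": 0, "ty": -42.5, "tz": 0, "wx": 0, "wy": 0, "wz": 0},
  {"hand": 0, "tx": 0, "ty": 0, "tz": 21, "wx": 0, "wy": 0, "wz": 0},
  {"hand": 0, "tx": 0, "ty": 0, "tz": 2, "wx": 0, "wy": 0, "wz": 0},
  {"hand": 0, "tx": 0, "ty": 0, "tz": 1, "wx": 0, "wy": 0, "wz": 0},
  {"hand": 0, "tx": 0, "ty": 0, "tz": 0.5, "wx": 0, "wy": 0, "wz": 0},
  {"hand": 0, "tx": 0, "ty": 0, "tz": 0, "wx": 0, "wy": 0, "wz": 0},
])

```text
clock: 8.78
eef_pos: [582.2, -14.2, 83.7]
tcp_rot: [3.141, -0.0, 0.117]
contact_force: [-0.7, 0.1, 1.1]
opening: -0.003
grasp_force: 0.8
```

>>> arm_command([
  {"hand": 0, "tx": 0, "ty": 0, "tz": 1, "wx": 0, "wy": 0, "wz": 0},
  {"hand": 0, "tx": 0, "ty": 0, "tz": 1, "wx": 0, "wy": 0, "wz": 0},
  {"hand": 0, "tx": 0, "ty": 0, "tz": 0, "wx": 0, "wy": 0, "wz": 0},
])

```text
clock: 9.15
eef_pos: [581.9, -13.8, 81.1]
tcp_rot: [-3.142, 0.0, 0.118]
contact_force: [-0.5, 0.2, -0.6]
opening: -0.0
grasp_force: 0.0
```

>>> arm_command([
  {"hand": 0, "tx": 0, "ty": 0, "tz": 1.5, "wx": 0, "wy": 0, "wz": 0},
  {"hand": 0, "tx": 0, "ty": 0, "tz": 1.5, "wx": 0, "wy": 0, "wz": 0},
  {"hand": 0, "tx": 0, "ty": 0, "tz": 1, "wx": 0, "wy": 0, "wz": 0},
  {"hand": 0, "tx": 0, "ty": 0, "tz": 0, "wx": 0, "wy": 0, "wz": 0},
])

```text
clock: 9.65
eef_pos: [582.1, -13.7, 78.3]
tcp_rot: [3.142, -0.0, 0.118]
contact_force: [-4.7, 0.1, 13.1]
opening: 0.003
grasp_force: 6.3
```

The middle socket is the loose one: it dropped 6 mm and bottomed out at 13 N. Now I'll go to its bead.

>>> arm_command([
  {"hand": 0, "tx": 0, "ty": 0, "tz": -40, "wx": 0, "wy": 0, "wz": 0},
  {"hand": 40, "tx": -25, "ty": 0, "tz": 0, "wx": 0, "wy": 0, "wz": 0},
  {"hand": 40, "tx": -25, "ty": 0, "tz": 0, "wx": 0, "wy": 0, "wz": 0},
  {"hand": 40, "tx": 0, "ty": 0, "tz": 0, "wx": 0, "wy": 0, "wz": 0},
  {"hand": 40, "tx": 0, "ty": 0, "tz": 0, "wx": 0, "wy": 0, "wz": 0},
])

```text
clock: 10.28
eef_pos: [533.4, -19.6, 117.5]
tcp_rot: [3.141, -0.001, 0.118]
contact_force: [0.4, -0.1, -0.0]
opening: 0.467
grasp_force: 0.0
```

Run:
```python
from h import *
to([532,-19.8,69],0.116)
from rig import imaging
import cv2
f=imaging.grab_frame("side"); a=f["image"][140:240,225:325,::-1]
cv2.imwrite("pics/f.png",cv2.resize(a,(600,600),interpolation=cv2.INTER_CUBIC))
for p in [(534,-19.6,78)]: print((proj('side',f["world_to_cam"],np.array(p))-[225,140])*6)
```

```text
t 10.28 pos [533.4 -19.6 117.5] rpy [ 3.141e+00 -1.000e-03  1.180e-01] q [-0.04  0.35  1.93  0.    0.86  1.41] F [ 0.4 -0.1 -0. ] open 39.9
wz now 0.002
tool delta [-1.4  0.  48.5] (after turn)
[166.46123773 302.37895631]
```

View pics/f.png

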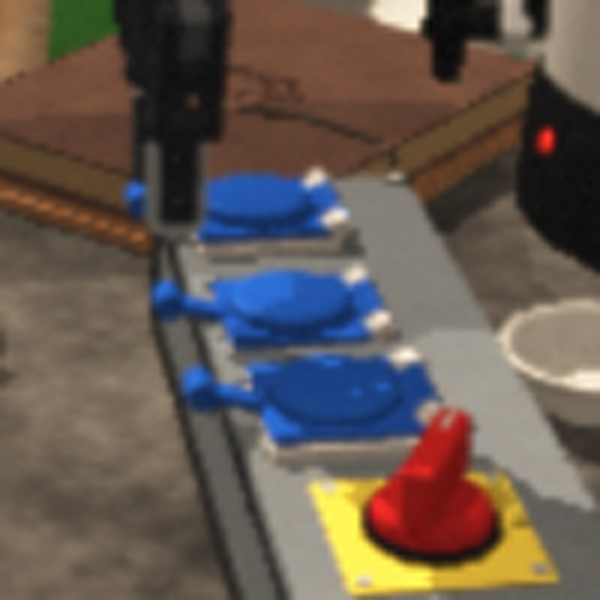

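The middle flap has clearly sunk. Its bead is at crop (168,300), against a predicted (166,302). I'll descend and pinch it.

>>> arm_command([
  {"hand": 40, "tx": -1, "ty": 0, "tz": 24, "wx": 0, "wy": 0, "wz": 0},
  {"hand": 40, "tx": 0, "ty": 0, "tz": 24, "wx": 0, "wy": 0, "wz": 0},
  {"hand": 40, "tx": 0, "ty": 0, "tz": 0, "wx": 0, "wy": 0, "wz": 0},
  {"hand": 8, "tx": 0, "ty": 0, "tz": 0, "wx": 0, "wy": 0, "wz": 0},
  {"hand": 8, "tx": 0, "ty": 0, "tz": 0, "wx": 0, "wy": 0, "wz": 0},
  {"hand": 8, "tx": 0, "ty": 0, "tz": 0, "wx": 0, "wy": 0, "wz": 0},
  {"hand": 8, "tx": 0, "ty": 0, "tz": 0, "wx": 0, "wy": 0, "wz": 0},
  {"hand": 8, "tx": 0, "ty": 0, "tz": 0, "wx": 0, "wy": 0, "wz": 0},
], squeeze=25)

```text
clock: 11.32
eef_pos: [532.1, -19.6, 69.8]
tcp_rot: [-3.142, -0.002, 0.118]
contact_force: [2.3, 4.9, 1.9]
opening: 0.154
grasp_force: 26.4
```

Run:
```python
from h import *
to([532,-19.8,69])
# arc steps in tool axes (pointing down, x along box): bead rel hinge (-82,+6)
r_=np.hypot(82,6);a0=np.arctan2(6,82);th=np.radians(np.arange(0,73,6))
x=-r_*np.cos(a0+th); z=r_*np.sin(a0+th)
print(np.c_[np.degrees(th)[1:],np.diff(x),-np.diff(z)].round(1).tolist())
```

```text
t 11.32 pos [532.1 -19.6  69.8] rpy [-3.142e+00 -2.000e-03  1.180e-01] q [-0.04  0.43  1.96  0.    0.76  1.41] F [2.3 4.9 1.9] open 13.2
tool delta [-0.1  0.2  0.8] 
[[6.0, 1.1, -8.5], [12.0, 2.0, -8.4], [18.0, 2.8, -8.1], [24.0, 3.7, -7.8], [30.0, 4.5, -7.4], [36.0, 5.2, -6.9], [42.0, 5.9, -6.3], [48.0, 6.5, -5.6], [54.0, 7.1, -4.9], [60.0, 7.5, -4.1], [66.0, 7.9, -3.3], [72.0, 8.2, -2.5]]
```

Gripped on the bead (opening ≈ 13-14 mm). I'll lift along the arc and watch the force.

>>> arm_command([
  {"hand": 8, "tx": 0, "ty": -1, "tz": 0, "wx": 0, "wy": 0, "wz": 0},
  {"hand": 8, "tx": 0.5, "ty": 0, "tz": -4.2, "wx": 0, "wy": 0, "wz": 0},
  {"hand": 8, "tx": 0.6, "ty": 0, "tz": -4.2, "wx": 0, "wy": 0, "wz": 0},
  {"hand": 8, "tx": 1, "ty": 0, "tz": -4.2, "wx": 0, "wy": 0, "wz": 0},
  {"hand": 8, "tx": 1, "ty": 0, "tz": -4.2, "wx": 0, "wy": 0, "wz": 0},
  {"hand": 8, "tx": 0, "ty": 0, "tz": 0, "wx": 0, "wy": 0, "wz": 0},
])

```text
clock: 12.08
eef_pos: [534.2, -18.6, 86.3]
tcp_rot: [3.141, 0.0, 0.118]
contact_force: [3.5, -0.7, -3.9]
opening: 0.15
grasp_force: 25.6
```

>>> arm_command([
  {"hand": 8, "tx": 1, "ty": 0, "tz": 0, "wx": 0, "wy": 0, "wz": 0},
  {"hand": 8, "tx": 1.4, "ty": 0, "tz": -4, "wx": 0, "wy": 0, "wz": 0},
  {"hand": 8, "tx": 1.5, "ty": 0, "tz": -4, "wx": 0, "wy": 0, "wz": 0},
  {"hand": 8, "tx": 1.8, "ty": 0, "tz": -3.9, "wx": 0, "wy": 0, "wz": 0},
  {"hand": 8, "tx": 1.9, "ty": 0, "tz": -3.9, "wx": 0, "wy": 0, "wz": 0},
  {"hand": 8, "tx": 0, "ty": 0, "tz": 0, "wx": 0, "wy": 0, "wz": 0},
], squeeze=20)

```text
clock: 12.82
eef_pos: [541.8, -17.5, 102.2]
tcp_rot: [3.142, 0.0, 0.118]
contact_force: [-1.6, -2.1, -1.3]
opening: 0.15
grasp_force: 25.5
```

>>> arm_command([
  {"hand": 8, "tx": 2.2, "ty": 0, "tz": -3.7, "wx": 0, "wy": 0, "wz": 0},
  {"hand": 8, "tx": 2.3, "ty": 0, "tz": -3.7, "wx": 0, "wy": 0, "wz": 0},
  {"hand": 8, "tx": 2.6, "ty": 0, "tz": -3.5, "wx": 0, "wy": 0, "wz": 0},
  {"hand": 8, "tx": 2.6, "ty": 0, "tz": -3.4, "wx": 0, "wy": 0, "wz": 0},
  {"hand": 8, "tx": 2.9, "ty": 0, "tz": -3.2, "wx": 0, "wy": 0, "wz": 0},
  {"hand": 8, "tx": 3, "ty": 0, "tz": -3.1, "wx": 0, "wy": 0, "wz": 0},
  {"hand": 8, "tx": 0, "ty": 0, "tz": 0, "wx": 0, "wy": 0, "wz": 0},
])

```text
clock: 13.7
eef_pos: [557.8, -15.6, 122.7]
tcp_rot: [3.142, -0.001, 0.118]
contact_force: [-0.6, -2.0, -3.9]
opening: 0.151
grasp_force: 24.9
```

>>> arm_command([
  {"hand": 8, "tx": 3.2, "ty": 0, "tz": -2.5, "wx": 0, "wy": 0, "wz": 0},
  {"hand": 8, "tx": 3.3, "ty": 0, "tz": -2.6, "wx": 0, "wy": 0, "wz": 0},
  {"hand": 8, "tx": 3.5, "ty": 0, "tz": -2.5, "wx": 0, "wy": 0, "wz": 0},
  {"hand": 8, "tx": 3.6, "ty": 0, "tz": -2.4, "wx": 0, "wy": 0, "wz": 0},
  {"hand": 8, "tx": 0, "ty": 0, "tz": 0, "wx": 0, "wy": 0, "wz": 0},
])

```text
clock: 14.32
eef_pos: [571.2, -14.0, 132.8]
tcp_rot: [3.142, -0.0, 0.118]
contact_force: [-2.7, -2.0, 0.2]
opening: 0.153
grasp_force: 25.2
```

Forces are low at about 54°. I'll continue to about 72°.

>>> arm_command([
  {"hand": 8, "tx": 3.7, "ty": 0, "tz": -2, "wx": 0, "wy": 0, "wz": 0},
  {"hand": 8, "tx": 3.8, "ty": 0, "tz": -2, "wx": 0, "wy": 0, "wz": 0},
  {"hand": 8, "tx": 3.9, "ty": 0, "tz": -1.7, "wx": 0, "wy": 0, "wz": 0},
  {"hand": 8, "tx": 4, "ty": 0, "tz": -1.6, "wx": 0, "wy": 0, "wz": 0},
  {"hand": 8, "tx": 0, "ty": 0, "tz": 0, "wx": 0, "wy": 0, "wz": 0},
])

```text
clock: 14.95
eef_pos: [586.7, -12.2, 140.0]
tcp_rot: [3.142, -0.001, 0.118]
contact_force: [-3.6, -2.3, 2.7]
opening: 0.158
grasp_force: 25.3
```

>>> arm_command([
  {"hand": 8, "tx": 4.1, "ty": 0, "tz": -1.1, "wx": 0, "wy": 0, "wz": 0},
  {"hand": 8, "tx": 4.1, "ty": 0, "tz": -1.1, "wx": 0, "wy": 0, "wz": 0},
  {"hand": 8, "tx": 0, "ty": 0, "tz": 0, "wx": 0, "wy": 0, "wz": 0},
  {"hand": 8, "tx": 0, "ty": 0, "tz": 0, "wx": 0, "wy": 0, "wz": 0},
])

```text
clock: 15.45
eef_pos: [594.3, -11.3, 142.2]
tcp_rot: [3.142, -0.0, 0.118]
contact_force: [-4.4, -2.4, 4.9]
opening: 0.15
grasp_force: 24.9
```

Run:
```python
from h import *
to([532,-19.8,69])
from rig import imaging
import cv2
f=imaging.grab_frame("side"); a=f["image"][110:230,225:345,::-1]
cv2.imwrite("pics/g.png",cv2.resize(a,(600,600),interpolation=cv2.INTER_CUBIC))
```

```text
t 15.45 pos [594.3 -11.3 142.2] rpy [ 3.142 -0.     0.118] q [-0.02  0.4   1.78 -0.    0.96  1.43] F [-4.4 -2.4  4.9] open 12.8
tool delta [-62.9   1.1  73.2]
```

View pics/g.png

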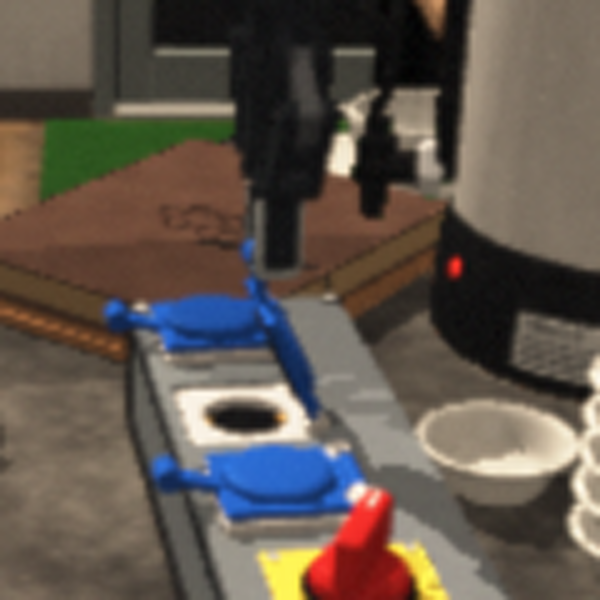

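The flap is up, with the bead at crop (252,252). However, the pad covers crop x 255-300, so the bead sits near the pad's front edge. I'll compute where it is.

Run:
```python
from h import *
from rig import imaging
W=imaging.grab_frame('side')["world_to_cam"]
c,s=np.cos(.117),np.sin(.117); O=np.array([606.3,-54.5])
def bw(x,y,z): return np.array([O[0]+c*x-s*y,O[1]+s*x+c*y,z])
for th in (50,55,60,65,70,75):
    a=np.radians(th)+np.arctan2(6,82); p=bw(14.3-82.2*np.cos(a),43,72+82.2*np.sin(a))
    print(th,p.round(1),((proj('side',W,p)-[225,110])*5).round())
t=np.array([594.3,-11.3,142.2])
for d in((-11,-7,1),(11,-7,1),(-11,-7,38),(0,-7,19),(-11,-17,1),(11,-17,1)): print(d,((proj('side',W,t+Rot.from_euler('z',.117).apply(d))-[225,110])*5).round())
```

```text
50 [567.7 -15.7 138.7] [213. 279.]
55 [573.7 -15.  142.6] [226. 271.]
60 [579.9 -14.3 146. ] [240. 263.]
65 [586.5 -13.5 148.8] [255. 257.]
70 [593.2 -12.7 151.1] [269. 252.]
75 [600.2 -11.9 152.7] [285. 247.]
(-11, -7, 1) [250. 273.]
(11, -7, 1) [297. 271.]
(-11, -7, 38) [253. 196.]
(0, -7, 19) [275. 235.]
(-11, -17, 1) [254. 282.]
(11, -17, 1) [302. 280.]
```

>>> arm_command([
  {"hand": 8, "tx": 0, "ty": 0, "tz": 0, "wx": 0, "wy": 0, "wz": 0},
  {"hand": 8, "tx": 2, "ty": 0, "tz": -0.8, "wx": 0, "wy": 0, "wz": 0},
  {"hand": 8, "tx": 2, "ty": 0, "tz": -0.8, "wx": 0, "wy": 0, "wz": 0},
  {"hand": 8, "tx": 2, "ty": 0, "tz": -0.7, "wx": 0, "wy": 0, "wz": 0},
  {"hand": 8, "tx": 2, "ty": 0, "tz": -0.6, "wx": 0, "wy": 0, "wz": 0},
  {"hand": 8, "tx": 0, "ty": 0, "tz": 0, "wx": 0, "wy": 0, "wz": 0},
  {"hand": 8, "tx": 0, "ty": 0, "tz": 0, "wx": 0, "wy": 0, "wz": 0},
], squeeze=40)

```text
clock: 16.42
eef_pos: [602.1, -10.4, 144.5]
tcp_rot: [-3.142, 0.0, 0.118]
contact_force: [-3.5, -2.9, -3.6]
opening: 0.147
grasp_force: 39.3
```

Run:
```python
from h import *
to([532,-19.8,69])
from rig import imaging
import cv2
f=imaging.grab_frame("side"); a=f["image"][110:230,225:345,::-1]
cv2.imwrite("pics/i.png",cv2.resize(a,(600,600),interpolation=cv2.INTER_CUBIC))
```

```text
t 16.43 pos [602.1 -10.4 144.5] rpy [-3.142  0.     0.118] q [-0.02  0.41  1.76 -0.    0.97  1.43] F [-3.5 -2.9 -3.6] open 12.6
tool delta [-70.7   1.2  75.6]
```

View pics/i.png

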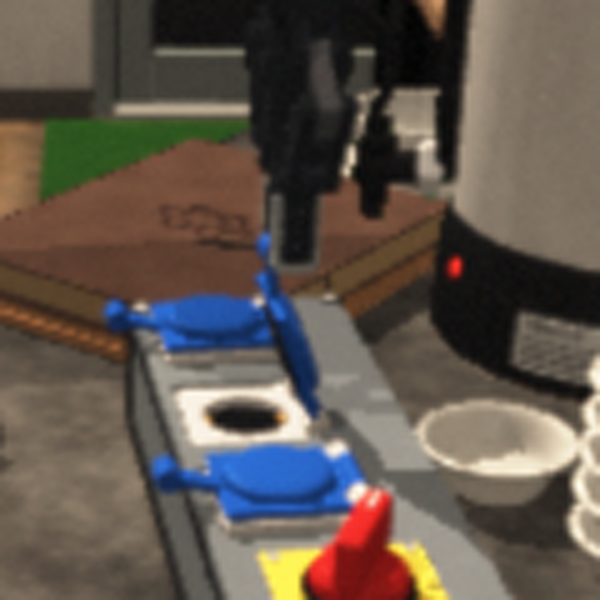

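The bead is now at crop (268,247), about 70°. It moved with the fingers without slipping, and the socket is still sunk. I'll relieve the small upward pull and hand in.

>>> arm_command([
  {"hand": 8, "tx": 0, "ty": 0, "tz": 0.6, "wx": 0, "wy": 0, "wz": 0},
  {"hand": 8, "tx": 0, "ty": 0, "tz": 0, "wx": 0, "wy": 0, "wz": 0},
  {"hand": 8, "tx": 0, "ty": 0, "tz": 0, "wx": 0, "wy": 0, "wz": 0},
  {"hand": 8, "tx": 0, "ty": 0, "tz": 0, "wx": 0, "wy": 0, "wz": 0},
])

```text
clock: 16.98
eef_pos: [602.3, -10.4, 144.4]
tcp_rot: [3.142, -0.0, 0.118]
contact_force: [-3.5, -1.3, 1.5]
opening: 0.141
grasp_force: 39.6
```

```bash
python3 -c "
from rig import r
s=r.sense();print(s['contact_force'],s['opening'],s['grasp_force'])
if s['opening']>0.13: print(r.sign_off())"
```

```text
[-3.51787717 -1.28689236  1.49251413] 0.14105876215396732 39.631503224372864
the job is handed in; nothing more can be done
None
```

I turned the isolator to off and found the middle socket loose (it dropped about 6 mm and was still down in the last picture). I'm holding its flap up by the bead at about 70°, gripped near the edge of the finger pads; the other flaps stayed shut, the left one was never pushed, and the job is handed in.

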